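Change the stamp in the quick-clamp holder

ROBOT

A 7-joint arm with a two-finger parallel gripper is mounted at the origin on the work surface; the furniture and walls round the work are solid. World frame = base frame: x ahead of the robot, y to its left, z up, the work surface at z = 0. Lengths are in m, angles in degrees, forces in N, time in s.
With the tool pointing down it reaches from about 0.425 to 0.925 m from the base axis. Payload 6.8 kg.
Tool frame: the origin (TCP) lies midway between the tips of the shut fingers; the grasp point (between the pads) lies 19 mm behind it; z points along the fingers, y is the line along which they close (so a half turn about z gives the same grasp; the last joint's range is limited). The gripper opens to 85 mm and grips with 20 to 120 N. Pads are 22 mm wide; open, the fingers measure 114 mm over their backs; the gripper's body (76 mm by 85 mm) begins 54 mm behind the grasp point. The pads swing forward as they close: fully open they stand 13 mm farther back than shut.
Start: joints at [-73.745, 27.33, 1.283, 89.118, -0.659, 63.558, -4.761], TCP at [0.258, 0.624, 0.231] pointing down, gripper open.
Joint ranges: [-169.35, 169.35], [-19.33, 120.38], [-80.79, 83.38], [13.8, 139.57], [-78.32, 258.32], [9.67, 109.79], [-169.56, 169.56]. Speed limits (degrees/s): [136.94, 136.94, 180, 180, 180, 180, 180].

INTERFACE

Orientations are given as [roll, pitch, yaw] about the fixed x, y, z axes, in that order (R = Rz(yaw) Ry(pitch) Rx(roll)).
In Python, from rig import env gives the robot as it stands.
- The arm moves only by the tool drive_tool, never from a script. Its argument "increments" is a list of rows, each an object of numbers: "rx", "ry", "rz": the turn, a rotation vector about the tool's x, y, z in rad; "x", "y", "z": the shift along the tool's x, y, z in cm; "fingers": the finger opening in cm, from 0 to 8.54. In form: [{"rx": .., "ry": .., "rz": .., "x": .., "y": .., "z": .., "fingers": ..}, ...]. A call has 1 to 12 rows; each row shifts and turns the commanded pose from where the row before left it, along the tool's axes as they then stand; what a row does not reach is not made up. A row lasts 1/12 s, in which the tool goes at most 41.7 mm and 7.16 degrees, less where a joint would pass 70% of its speed; a pose out of reach is approached as far as the arm can. A call is refused whole if a number of a shift passes 4.17 or a number of a turn 0.125, either way. A call with a gripper value outside its range is refused whole. The fingers move at their own pace and stop on an object; "squeeze" is the grip in N (left out, the last holds). Time passes only in rows, so rows that do not move let the fingers close. It gives the time, the measured TCP pose, the force, the opening and the grip force at its end, in the units of the state.
- env.state(): the state, without advancing time (a new reading comes with each control period).
- env.camera(name): name is "side" or "top"; returns a dict with "img" (420x560x3 uint8, red, green, blue), "depth" (420x560 float32, m along the optical axis (not along the pixel's ray), 0 where there is no reading), "intrinsics" (3x3 intrinsics, pixels), "world_from_camera" (4x4, takes a point from camera to world coordinates). Camera axes: x right, y down, z forward; pixel columns grow to the right and rows downward; lengths in m; the calibration is good to about 2 mm. A picture is of the moment at which its call begins.
- env.hand_in(): hands the job in; it is judged then, once.
The state is a dict: "t": time; "joint_pos": joint angles; "dq": joint speeds; "tau": joint torques, N m; "ee_pos": TCP position; "ee_rot": TCP orientation; "contact_force": force on the tool from outside, world axes, zero at the start; "torque": the same for the moment, N m; "finger_gap": opening from 0.0 (shut) to 1.0 (fully open); "finger_force": force on a finger pad.
Only numpy, scipy, OpenCV 4.12 (cv2) and the standard library are available. Lean on these libraries where they do the work, as an engineer would, in place of code of your own. Each camera call takes 0.05 s, during which the arm holds its last target. There are 200 camera calls.

TASK

Change the stamp in the holder: turn the knob anticlockwise, back past its click, until the jaws are fully open, take out the stamp with the round relief and stand it in the empty pocket of the wooden rack. Then stand the longest stamp, the one with two bars, relief up on the bed between the jaws, centred along them, and turn the knob clockwise until it clicks past its detent to its stop and the stamp is locked. Leave the third stamp in its pocket, and do not disturb the drinking flask, thread cone and pattern weight standing between holder and rack.

Things in the scene. Friction and masses are not known exactly. Their poses are not given: they have to be found in the camera images.
- clamp_knob (a joint): the holder's knob, vertical axis; rad, grows clockwise seen from above. 0 = stop, jaws fully open; 1.40 = stop, locked. A lobe meets a spring ball at about 1.0, tops it at 1.21 (about 0.2 Nm) and drops behind it near 1.4 with a click that holds it; elsewhere it turns with slight friction and stays where left. The moving jaw travels with it, 5 mm per rad
- knob_grip (a point): on the knob's axis at mid-height of its black bar grip, 71 mm above the bench; turns with the knob. The bar lies along its own x, 46 mm long, 14 mm wide along its y (grip here), from 15 mm below the point to 11 mm above. Under the bar is a 42 mm steel disc, top 15.5 mm below the point; the spring ball's bracket, 29 to 40 mm from the axis, ends 13 mm below the point
- seat (a point): point on the holder's flat steel bed, 16 mm above the bench, under a centred, clamped stamp. x along the jaws (64 mm long, centred here, tops 14 mm above the bed; ends open), y from fixed jaw to moving jaw and knob, z up. Fixed jaw face at y = -11 mm; moving jaw face at y = +16 mm with the knob at 0 (gap 27 mm, middle at y = +2.5 mm); it closes towards the fixed jaw, pressing a stamp on it with about 9 N
- holder: the holder, a cast base 100 x 180 x 14 mm bolted to the bench; origin under its centre, x and y as for the seat, which is at y = -45 mm, the knob axis at y = +46 mm. Its cam housing (64 mm wide, y = +12 to +84 mm) is 46 mm high
- rack: the beech stamp rack, 76 x 170 x 26 mm, fixed to the bench; origin under its centre. Three pockets in a row along its y at -52 (empty at the start), 0 and +52 mm
- stamp_round_c (a point): the stamp clamped in the holder at the start: 40 mm long along its own x, brass ring-and-dot relief 20 mm across, on an aluminium mount, 22 mm thick along its own y, 52 mm tall along its own z (48 mm of flat-sided block, then the 4 mm high brass relief), 110 to 225 g. The point is the block's centre, 26 mm above its foot
- stamp_bars_c (a point): the stamp to be fitted, standing in a rack pocket: the longest, 52 mm along its own x, relief of two bars along its length, on an aluminium mount, 22 mm thick along its own y, 52 mm tall along its own z (48 mm of flat-sided block, then the 4 mm high brass relief), 110 to 225 g. The point is the block's centre, 26 mm above its foot
- stamp_lozenge_c (a point): the third stamp, in a rack pocket and to be left there: the shortest, 30 mm along its own x, small lozenge relief, on an aluminium mount, 22 mm thick along its own y, 52 mm tall along its own z (48 mm of flat-sided block, then the 4 mm high brass relief), 110 to 225 g. The point is the block's centre, 26 mm above its foot
- pocket_empty (a point): centre of the floor of the rack's empty pocket (an end one), 12 mm above the bench. The pocket is 58 mm along the point's x, 28 mm along its y and 14 mm deep; z up; the other pockets lie at y = +52 and +104 mm
- stamp_round: the body of the round-relief stamp; origin at the centre of its foot
- stamp_bars: the body of the two-bar stamp; origin at the centre of its foot
- cone: bystander: thread cone, 52 mm across and 105 mm tall, standing between holder and rack; origin under its centre
- flask: bystander: drinking flask, 68 mm across and 200 mm tall, standing between holder and rack; origin under its centre
- weight: bystander: round pattern weight, 42 mm across and 30 mm high; origin under its centre
There are look-alikes about, which are no part of the job. Leave any blue or green look-alike of the stamp_round alone. Leave any red look-alike of the stamp_bars alone.

How it is judged (in metres and radians):
On the way, in this order (a step that is already met when the one before it is completed fails the run):
1. the knob is turned back past its click until the jaws are open (below 0.4 rad), the round stamp still standing in the jaws (value of joint clamp_knob below 0.4 rad and horizontal distance between stamp_round_c and seat below 0.02 m and z of stamp_round_c in the frame of seat below 0.035 m), for 0.1 s.
2. the round stamp is out of the holder (60 mm or more aside) (horizontal distance between stamp_round_c and seat above 0.06 m), for 0.1 s.
3. the two-bar stamp stands on the bed between the open jaws (knob below 0.9 rad) (x of stamp_bars_c in the frame of seat between -0.009 and 0.009 m and y of stamp_bars_c in the frame of seat between -0.004 and 0.009 m and z of stamp_bars_c in the frame of seat between 0.022 and 0.03 m and angle between stamp_bars_c's own z axis and vertical below 0.08 rad and value of joint clamp_knob below 0.9 rad), for 0.1 s.
At the end, for the whole second after the job is handed in: knob past its detent (above 1.31 rad); two-bar stamp upright on the bed, square against the fixed jaw (within 3 mm) and centred along the jaws within 9 mm; round stamp upright on the floor of the pocket that was empty; both at rest (value of joint clamp_knob above 1.31 rad and x of stamp_bars_c in the frame of seat between -0.009 and 0.009 m and y of stamp_bars_c in the frame of seat between -0.003 and 0.003 m and z of stamp_bars_c in the frame of seat between 0.022 and 0.03 m and angle between each of stamp_bars_c, stamp_round_c's own z axis and vertical below 0.08 rad and angle between the x axis of stamp_bars_c and the x axis of seat, either way round below 0.06 rad and x of stamp_round_c in the frame of pocket_empty between -0.013 and 0.013 m and y of stamp_round_c in the frame of pocket_empty between -0.006 and 0.006 m and z of stamp_round_c in the frame of pocket_empty between 0.022 and 0.03 m and linear speed of each of stamp_round, stamp_bars below 0.02 m/s); the robot touches nothing.
It fails at once if the third stamp is pulled out of place (15 mm) (distance of stamp_lozenge_c from where it was at the start of the episode above 0.015 m).
It fails at once if the flask, the thread cone or the pattern weight is pushed aside (20 mm) or tipped (distance of any of flask, cone, weight from where it was at the start of the episode above 0.02 m or angle between any of flask, cone's own z axis and vertical above 0.3 rad).
It also fails if it takes over 72 s, if anything falls off the work surface, if the arm or the gripper's body presses on something with over 40 N, if the wrist force passes 120 N, or if a joint passes its speed limit or range.

## Working session

There is one attempt and no reset: what is moved stays moved. The work goes in short steps, Python scripts to look and compute and a tool call to move; the robot and the scene stay as the last step left them, time stands still between calls to the robot, and variables do not carry over. Pictures are saved under pics/ and viewed, at most 10 in all, crops included, and the job is handed in when it is done.

Besides the shell and the picture viewer there is one more tool, called after "Emit:" as name(argument=value, ...), one argument or row to a line, values as JSON. drive_tool: Moves the arm, as the interface text tells. Its arguments: {"type":"object","properties":{"increments":{"type":"array"},"squeeze":{"type":"number"}},"required":["increments"]}

```bash
mkdir -p pics; ls
python3 - <<'E'
from rig import env
import cv2,numpy as np
for n in("top","side"):
    c=env.camera(n); cv2.imwrite(f"pics/{n}0.png",c["img"][:,:,::-1]); np.savez(f"{n}0.npz",**c)
    print(c["intrinsics"],c["world_from_camera"])
print(env.state())
E
```

```text
pics
[[379.22389156   0.         282.24828107]
 [  0.         379.22389156 211.96467853]
 [  0.           0.           1.        ]] [[ 0.02443729 -0.99288525  0.11654053  0.44790993]
 [-0.99947082 -0.02676853 -0.01848044  0.02439517]
 [ 0.02146858 -0.11602725 -0.99301399  1.00826177]
 [ 0.          0.          0.          1.        ]]
[[457.50248699   0.         271.37485329]
 [  0.         457.50248699 216.8807289 ]
 [  0.           0.           1.        ]] [[ 0.9834719  -0.06178508  0.17019291  0.36261228]
 [-0.17926854 -0.46420802  0.86739478 -0.89739906]
 [ 0.02541286 -0.88356863 -0.46761167  0.54852247]
 [ 0.          0.          0.          1.        ]]
{'t': 0.1, 'joint_pos': array([-73.74246451,  27.37337285,   1.28075365,  89.17230608,
        -0.65853457,  63.558171  ,  -4.76346042]), 'dq': array([ 0.04523742, -0.06393475,  0.12622572, -0.08670091, -0.06687403,
        0.03683824, -0.09931848]), 'tau': array([ 3.84276427e-03, -5.97763896e+01,  1.61329251e+00, -2.81955814e+01,
        1.28073490e-02,  5.06166150e-03,  2.04601008e-05]), 'ee_pos': array([0.25759401, 0.62333594, 0.23039858]), 'ee_rot': array([-1.79903814e+02,  7.70357682e-03,  1.57547383e+02]), 'contact_force': array([-0.5979361 , -0.50640402, -0.82269992]), 'torque': array([ 0.04491432, -0.01006683, -0.00874594]), 'finger_force': 0.0, 'finger_gap': 1.0024625438101866}
```

View pics/top0.png

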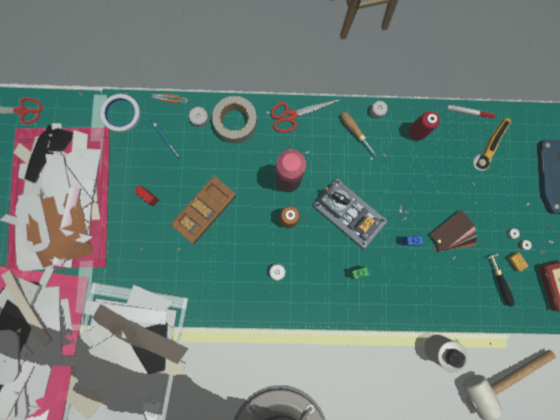

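View pics/side0.png

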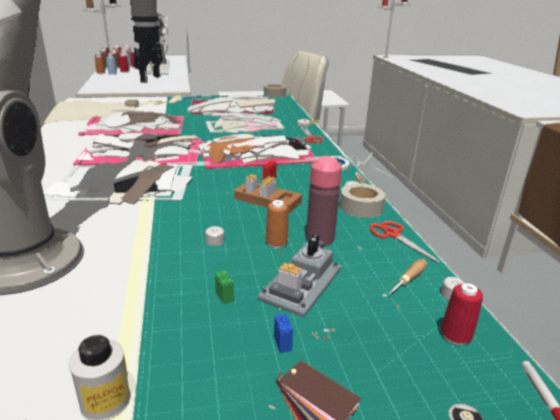

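The top view shows the holder at about (350,212) and the rack at (203,210). The flask is at (290,170), the cone at (289,217) and the weight at (277,272). The look-alikes are blue (414,240), green (360,272) and red (146,195). Next, a close crop and a metric rectification.

```bash
cat > h.py <<'E'
import numpy as np,cv2
def pts(c):
    K,T,d=c["intrinsics"],c["world_from_camera"],c["depth"]
    v,u=np.mgrid[:d.shape[0],:d.shape[1]]
    p=np.stack([(u-K[0,2])/K[0,0]*d,(v-K[1,2])/K[1,1]*d,d],-1)
    return p@T[:3,:3].T+T[:3,3]
def proj(c,P):
    K,T=c["intrinsics"],c["world_from_camera"]
    q=(np.asarray(P)-T[:3,3])@T[:3,:3]@K.T
    return q[...,:2]/q[...,2:]
E
python3 - <<'E'
import numpy as np,cv2
from h import *
c=np.load("top0.npz");P=pts(c);img=c["img"][:,:,::-1]
a=cv2.resize(img[165:255,165:245],(0,0),fx=5,fy=5,interpolation=cv2.INTER_CUBIC)
b=cv2.resize(img[165:255,310:390],(0,0),fx=5,fy=5,interpolation=cv2.INTER_CUBIC)
cv2.imwrite("pics/crop0.png",np.hstack([a,b]))
def box(name,r,z0,z1):
    r0,r1,c0,c1=r;Q=P[r0:r1,c0:c1].reshape(-1,3);m=(Q[:,2]>z0)&(Q[:,2]<z1);Q=Q[m]
    print(name,m.sum(),cv2.minAreaRect(Q[:,:2].astype(np.float32)*1000),np.median(Q[:,2]), Q[:,2].max())
box("rack",(165,255,165,245),.02,.032)
box("base",(165,255,310,395),.009,.019)
box("hold>40",(165,255,310,395),.04,.052)
box("knob>60",(165,255,310,395),.072,.09)
box("stamps rack",(165,255,165,245),.05,.075)
box("stamp/h",(205,240,350,385),.055,.08)
box("flask",(140,200,270,310),.17,.22)
box("cone",(200,235,275,305),.08,.12)
box("weight",(260,285,265,290),.02,.04)
E
```

```text
rack 1229 ((567.5601806640625, 212.110107421875), (76.96553039550781, 169.79611206054688), 50.83420944213867) 0.02577493362949934 0.03186822764070363
base 1081 ((569.0737915039062, -174.6878662109375), (179.83868408203125, 100.58576965332031), 50.555198669433594) 0.014004910412141025 0.018977836440920437
hold>40 451 ((582.0264282226562, -158.97325134277344), (143.38894653320312, 64.21470642089844), 51.0574951171875) 0.04568601615949541 0.05192988631428663
knob>60 120 ((597.791748046875, -138.58934020996094), (44.671363830566406, 20.21893882751465), 51.68411636352539) 0.0806916905258444 0.08751069100538045
stamps rack 291 ((545.8583374023438, 227.10787963867188), (51.53965377807617, 73.61068725585938), 52.374847412109375) 0.060330498527684684 0.0680064290305703
stamp/h 141 ((536.68115234375, -206.05438232421875), (21.740192413330078, 39.40822982788086), 49.225101470947266) 0.06402930338931856 0.07041696674359399
flask 717 ((653.6052856445312, -7.91656494140625), (64.77951049804688, 64.84803009033203), 46.21910858154297) 0.19529476088392483 0.20417850654941494
cone 288 ((548.443115234375, -11.570005416870117), (43.46174240112305, 43.76129150390625), 1.7704482078552246) 0.0973779135132532 0.10761960134776394
weight 216 ((410.3953552246094, 15.35811996459961), (40.0128173828125, 40.99580383300781), 64.95997619628906) 0.029270879590553522 0.03447989169954169
```

View pics/crop0.png

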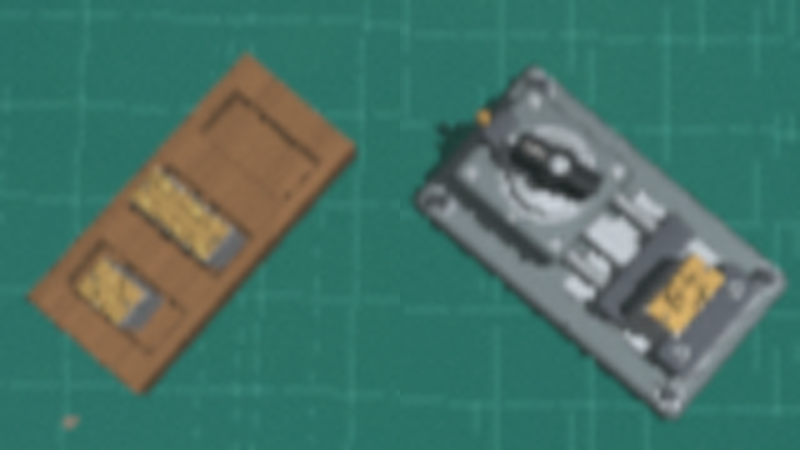

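Left crop: bars stamp in the middle pocket (crop ~190,215; full px ~203,208), lozenge in the lower-left pocket (~115,290; px ~188,223), and the empty pocket at upper right (~260,145; px ~217,194). Right crop: round stamp in the jaws (~685,295; px ~367,224). The knob bar runs from about (510,145) to (600,190). Candidates for round: (367,224) in the holder, blue (414,240), green (360,272), so I take the holder one. Candidates for bars: (203,208) in the rack, red (146,195), lozenge (188,223), so I take (203,208), the longest.

```bash
cat > m.py <<'E'
import numpy as np,cv2,sys
from h import *
def rect(P,ctr,rad,z0,z1):
    m=(P[...,2]>z0)&(P[...,2]<z1)&(np.hypot(P[...,0]-ctr[0],P[...,1]-ctr[1])<rad)
    Q=P[m][:,:2]
    q=Q-Q.mean(0);w,v=np.linalg.eigh(q.T@q);a=np.degrees(np.arctan2(v[1,1],v[0,1]))%180
    e=q@v; mid=Q.mean(0)+v@((e.max(0)+e.min(0))/2)
    return m.sum(),"mean",Q.mean(0).round(4),"mid",mid.round(4),"ang",a.round(1),"ext",np.ptp(e,axis=0).round(4)
E
python3 - <<'E'
from m import *
for n in("top","side"):
    c=np.load(n+"0.npz");P=pts(c);print(n)
    print("bar",rect(P,(.598,-.139),.03,.077,.087))
    print("round",rect(P,(.537,-.206),.03,.060,.075))
    print("bars",rect(P,(.5676,.212),.033,.052,.075))
    print("loz",rect(P,(.527,.245),.025,.052,.075))
    print("pocket",rect(P,(.608,.179),.036,.005,.018))
E
```

```text
top
bar (np.int64(106), 'mean', array([ 0.5979, -0.1387]), 'mid', array([ 0.5977, -0.1388]), 'ang', np.float64(60.6), 'ext', array([0.0188, 0.0445]))
round (np.int64(127), 'mean', array([ 0.5368, -0.206 ]), 'mid', array([ 0.5373, -0.2061]), 'ang', np.float64(144.2), 'ext', array([0.0234, 0.0398]))
bars (np.int64(182), 'mean', array([0.5659, 0.2107]), 'mid', array([0.5663, 0.2114]), 'ang', np.float64(52.5), 'ext', array([0.022 , 0.0516]))
loz (np.int64(105), 'mean', array([0.5266, 0.2433]), 'mid', array([0.5264, 0.2442]), 'ang', np.float64(48.6), 'ext', array([0.0226, 0.0293]))
pocket (np.int64(223), 'mean', array([0.6092, 0.1808]), 'mid', array([0.6091, 0.1804]), 'ang', np.float64(51.4), 'ext', array([0.0279, 0.0559]))
side
bar (np.int64(107), 'mean', array([ 0.5968, -0.1431]), 'mid', array([ 0.5972, -0.1407]), 'ang', np.float64(60.6), 'ext', array([0.0212, 0.0469]))
round (np.int64(192), 'mean', array([ 0.5362, -0.2096]), 'mid', array([ 0.5367, -0.2064]), 'ang', np.float64(143.1), 'ext', array([0.0239, 0.0396]))
bars (np.int64(121), 'mean', array([0.5663, 0.2063]), 'mid', array([0.5704, 0.2122]), 'ang', np.float64(47.7), 'ext', array([0.023 , 0.0582]))
loz (np.int64(73), 'mean', array([0.5269, 0.2391]), 'mid', array([0.5319, 0.2407]), 'ang', np.float64(32.0), 'ext', array([0.0238, 0.0354]))
pocket (np.int64(68), 'mean', array([0.6184, 0.1846]), 'mid', array([0.6186, 0.1784]), 'ang', np.float64(111.6), 'ext', array([0.0371, 0.0628]))
```

Emit:
drive_tool(
  increments=[
    {"z": -2},
    {"z": -3},
    {"z": -2},
    {"fingers": 5},
  ],
  squeeze=60,
)

```text
$.increments[0]: bad value
```

Emit:
drive_tool(
  increments=[
    {"rx": 0,"ry": 0,"rz": 0.0,"x": 0,"y": 0,"z": -3.5,"fingers": 4.5},
    {"rx": 0,"ry": 0,"rz": 0.0,"x": 0,"y": 0,"z": -3.5,"fingers": 4.5},
    {"rx": 0,"ry": 0,"rz": 0,"x": -2.5,"y": -2.4,"z": 0,"fingers": 4.5},
    {"rx": 0,"ry": 0,"rz": 0,"x": -2.5,"y": -2.4,"z": 0,"fingers": 4.5},
    {"rx": 0,"ry": 0,"rz": 0,"x": -2.5,"y": -2.4,"z": 0,"fingers": 4.5},
    {"rx": 0,"ry": 0,"rz": 0,"x": -2.5,"y": -2.4,"z": 0,"fingers": 4.5},
    {"rx": 0,"ry": 0,"rz": 0,"x": -2.5,"y": -2.4,"z": 0,"fingers": 4.5},
    {"rx": 0,"ry": 0,"rz": 0,"x": -2.5,"y": -2.4,"z": 0,"fingers": 4.5},
    {"rx": 0,"ry": 0,"rz": 0,"x": -2.5,"y": -2.4,"z": 0,"fingers": 4.5},
    {"rx": 0,"ry": 0,"rz": 0,"x": -2.5,"y": -2.4,"z": 0,"fingers": 4.5},
    {"rx": 0,"ry": 0,"rz": 0,"x": -2.5,"y": -2.4,"z": 0,"fingers": 4.5},
    {"rx": 0,"ry": 0,"rz": 0,"x": -2.5,"y": -2.4,"z": 0,"fingers": 4.5},
  ],
  squeeze=60,
)

```text
t: 1.1
ee_pos: [0.3974, 0.3047, 0.3011]
ee_rot: [-180.0, -0.0, 157.6]
contact_force: [0.4, 0.1, 0.9]
finger_gap: 0.526
finger_force: 0.0
```

Emit:
drive_tool(
  increments=[
    {"rx": 0,"ry": 0,"rz": 0,"x": -2.95,"y": -2.78,"z": 0,"fingers": 4.5},
    {"rx": 0,"ry": 0,"rz": 0,"x": -2.95,"y": -2.78,"z": 0,"fingers": 4.5},
    {"rx": 0,"ry": 0,"rz": 0,"x": -2.95,"y": -2.78,"z": 0,"fingers": 4.5},
    {"rx": 0,"ry": 0,"rz": 0,"x": -2.95,"y": -2.78,"z": 0,"fingers": 4.5},
    {"rx": 0,"ry": 0,"rz": 0,"x": -2.95,"y": -2.78,"z": 0,"fingers": 4.5},
    {"rx": 0,"ry": 0,"rz": 0,"x": -2.95,"y": -2.78,"z": 0,"fingers": 4.5},
    {"rx": 0,"ry": 0,"rz": 0,"x": -2.95,"y": -2.78,"z": 0,"fingers": 4.5},
    {"rx": 0,"ry": 0,"rz": 0,"x": -2.95,"y": -2.78,"z": 0,"fingers": 4.5},
    {"rx": 0,"ry": 0,"rz": 0,"x": -2.95,"y": -2.78,"z": 0,"fingers": 4.5},
    {"rx": 0,"ry": 0,"rz": 0,"x": -2.95,"y": -2.78,"z": 0,"fingers": 4.5},
    {"rx": 0,"ry": 0,"rz": 0,"x": -2.95,"y": -2.78,"z": 0,"fingers": 4.5},
    {"rx": 0,"ry": 0,"rz": 0,"x": -2.95,"y": -2.78,"z": 0,"fingers": 4.5},
  ],
)

```text
t: 2.1
ee_pos: [0.5972, -0.1386, 0.301]
ee_rot: [180.0, -0.0, 157.6]
contact_force: [0.6, -0.1, -0.3]
finger_gap: 0.529
finger_force: 0.0
```

Emit:
drive_tool(
  increments=[
    {"rx": 0,"ry": 0,"rz": 0.12,"x": 0,"y": 0,"z": 1.2,"fingers": 4.5},
    {"rx": 0,"ry": 0,"rz": 0.12,"x": 0,"y": 0,"z": 1.2,"fingers": 4.5},
    {"rx": 0,"ry": 0,"rz": 0.12,"x": 0,"y": 0,"z": 1.2,"fingers": 4.5},
    {"rx": 0,"ry": 0,"rz": 0.12,"x": 0,"y": 0,"z": 1.2,"fingers": 4.5},
    {"rx": 0,"ry": 0,"rz": 0.12,"x": 0,"y": 0,"z": 1.2,"fingers": 4.5},
    {"rx": 0,"ry": 0,"rz": 0.12,"x": 0,"y": 0,"z": 1.2,"fingers": 4.5},
    {"rx": 0,"ry": 0,"rz": 0.12,"x": 0,"y": 0,"z": 1.2,"fingers": 4.5},
    {"rx": 0,"ry": 0,"rz": 0.12,"x": 0,"y": 0,"z": 1.2,"fingers": 4.5},
    {"rx": 0,"ry": 0,"rz": 0.12,"x": 0,"y": 0,"z": 1.2,"fingers": 4.5},
    {"rx": 0,"ry": 0,"rz": 0.12,"x": 0,"y": 0,"z": 1.2,"fingers": 4.5},
    {"rx": 0,"ry": 0,"rz": 0.12,"x": 0,"y": 0,"z": 1,"fingers": 4.5},
    {"rx": 0,"ry": 0,"rz": 0.12,"x": 0,"y": 0,"z": 1,"fingers": 4.5},
  ],
)

```text
t: 3.1
ee_pos: [0.5965, -0.1367, 0.1603]
ee_rot: [-179.9, 0.0, 74.7]
contact_force: [-0.1, -0.1, -0.2]
finger_gap: 0.525
finger_force: 0.0
```

Emit:
drive_tool(
  increments=[
    {"rx": 0,"ry": 0,"rz": 0.123,"x": 0,"y": 0,"z": 1.4,"fingers": 4.5},
    {"rx": 0,"ry": 0,"rz": 0.123,"x": 0,"y": 0,"z": 1.4,"fingers": 4.5},
    {"rx": 0,"ry": 0,"rz": 0,"x": -0.1,"y": 0.22,"z": 1.4,"fingers": 4.5},
    {"rx": 0,"ry": 0,"rz": 0,"x": 0,"y": 0,"z": 1.4,"fingers": 4.5},
    {"rx": 0,"ry": 0,"rz": 0,"x": 0,"y": 0,"z": 1.4,"fingers": 4.5},
    {"rx": 0,"ry": 0,"rz": 0,"x": 0,"y": 0,"z": 1.4,"fingers": 4.5},
    {"rx": 0,"ry": 0,"rz": 0,"x": 0,"y": 0,"z": 1.2,"fingers": 4.5},
    {"rx": 0,"ry": 0,"rz": 0,"x": 0,"y": 0,"z": 0,"fingers": 1.0},
    {"rx": 0,"ry": 0,"rz": 0,"x": 0,"y": 0,"z": 0,"fingers": 1.0},
    {"rx": 0,"ry": 0,"rz": 0,"x": 0,"y": 0,"z": 0,"fingers": 1.0},
    {"rx": 0,"ry": 0,"rz": 0,"x": 0,"y": 0,"z": 0,"fingers": 1.0},
  ],
)

```text
t: 4.02
ee_pos: [0.5975, -0.1387, 0.0656]
ee_rot: [-179.9, -0.0, 61.0]
contact_force: [-4.0, 1.7, 0.3]
finger_gap: 0.147
finger_force: 59.4
```

Emit:
drive_tool(
  increments=[
    {"rx": 0,"ry": 0,"rz": -0.1,"x": 0,"y": 0,"z": 0,"fingers": 1.0},
    {"rx": 0,"ry": 0,"rz": -0.1,"x": 0,"y": 0,"z": 0,"fingers": 1.0},
    {"rx": 0,"ry": 0,"rz": -0.1,"x": 0,"y": 0,"z": 0,"fingers": 1.0},
    {"rx": 0,"ry": 0,"rz": -0.1,"x": 0,"y": 0,"z": 0,"fingers": 1.0},
    {"rx": 0,"ry": 0,"rz": -0.1,"x": 0,"y": 0,"z": 0,"fingers": 1.0},
    {"rx": 0,"ry": 0,"rz": -0.1,"x": 0,"y": 0,"z": 0,"fingers": 1.0},
    {"rx": 0,"ry": 0,"rz": -0.1,"x": 0,"y": 0,"z": 0,"fingers": 1.0},
    {"rx": 0,"ry": 0,"rz": -0.1,"x": 0,"y": 0,"z": 0,"fingers": 1.0},
  ],
  squeeze=60,
)

```text
t: 4.68
ee_pos: [0.5975, -0.1385, 0.0656]
ee_rot: [-179.9, -0.1, 107.1]
contact_force: [-3.4, 1.3, -1.3]
finger_gap: 0.149
finger_force: 59.3
```

Emit:
drive_tool(
  increments=[
    {"rx": 0,"ry": 0,"rz": -0.1,"x": 0,"y": 0,"z": 0,"fingers": 1.0},
    {"rx": 0,"ry": 0,"rz": -0.1,"x": 0,"y": 0,"z": 0,"fingers": 1.0},
    {"rx": 0,"ry": 0,"rz": -0.1,"x": 0,"y": 0,"z": 0,"fingers": 1.0},
    {"rx": 0,"ry": 0,"rz": -0.1,"x": 0,"y": 0,"z": 0,"fingers": 1.0},
    {"rx": 0,"ry": 0,"rz": -0.1,"x": 0,"y": 0,"z": 0,"fingers": 1.0},
    {"rx": 0,"ry": 0,"rz": -0.1,"x": 0,"y": 0,"z": 0,"fingers": 1.0},
    {"rx": 0,"ry": 0,"rz": 0,"x": 0,"y": 0,"z": 0,"fingers": 1.0},
    {"rx": 0,"ry": 0,"rz": 0,"x": 0,"y": 0,"z": 0,"fingers": 1.0},
  ],
)

```text
t: 5.35
ee_pos: [0.5975, -0.1385, 0.0656]
ee_rot: [180.0, -0.1, 140.9]
contact_force: [-5.4, 2.7, 2.8]
finger_gap: 0.148
finger_force: 59.7
```

Emit:
drive_tool(
  increments=[
    {"rx": 0,"ry": 0,"rz": 0,"x": 0,"y": 0,"z": 0,"fingers": 4.5},
    {"rx": 0,"ry": 0,"rz": 0,"x": 0,"y": 0,"z": 0,"fingers": 4.5},
    {"rx": 0,"ry": 0,"rz": 0,"x": 0,"y": 0,"z": 0,"fingers": 4.5},
    {"rx": 0,"ry": 0,"rz": 0,"x": 0,"y": 0,"z": -2,"fingers": 4.5},
    {"rx": 0,"ry": 0,"rz": 0,"x": 0,"y": 0,"z": -2,"fingers": 4.5},
    {"rx": 0,"ry": 0,"rz": 0,"x": 0,"y": 0,"z": -2,"fingers": 4.5},
    {"rx": 0,"ry": 0,"rz": 0,"x": 0.14,"y": -3,"z": 0,"fingers": 4.5},
    {"rx": 0,"ry": 0,"rz": 0,"x": 0.15,"y": -3,"z": 0,"fingers": 4.5},
    {"rx": 0,"ry": 0,"rz": 0,"x": 0.15,"y": -3.06,"z": 0,"fingers": 4.5},
    {"rx": 0,"ry": 0,"rz": 0,"x": 0,"y": 0,"z": 0,"fingers": 4.5},
  ],
)

```text
t: 6.18
ee_pos: [0.5339, -0.2132, 0.1261]
ee_rot: [-179.8, 0.1, 140.6]
contact_force: [-0.1, -0.4, -0.8]
finger_gap: 0.53
finger_force: 0.0
```

Run:
```python
from rig import env
from m import *
c=env.camera("side");P=pts(c)
print(rect(P,(.537,-.206),.032,.060,.070)); print("bar",rect(P,(.598,-.139),.03,.077,.085))
print(proj(c,[.537,-.206,.066]))
cv2.imwrite("pics/s1.png",cv2.resize(c["img"][180:320,220:380,::-1],(0,0),fx=4,fy=4)); print(env.state()["ee_pos"])
```

```text
(np.int64(187), 'mean', array([ 0.5361, -0.2098]), 'mid', array([ 0.5364, -0.2075]), 'ang', np.float64(143.9), 'ext', array([0.0236, 0.0396]))
bar (np.int64(133), 'mean', array([ 0.5969, -0.1423]), 'mid', array([ 0.5972, -0.1411]), 'ang', np.float64(143.6), 'ext', array([0.019 , 0.0452]))
[290.26134014 267.50618529]
[ 0.53626431 -0.21056664  0.12608988]
```

View pics/s1.png

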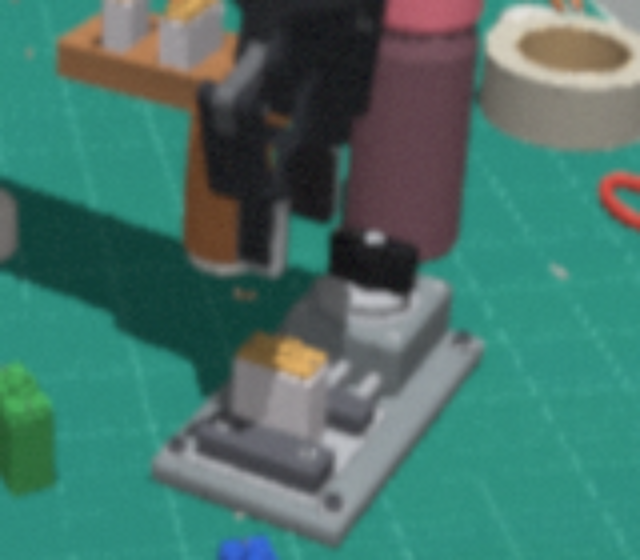

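The crop shows the round stamp still upright between the open jaws (crop 285,375), the knob bar turned (375,260), and the gripper above. Descending to grip it.

Emit:
drive_tool(
  increments=[
    {"rx": 0,"ry": 0,"rz": 0,"x": 0,"y": 0,"z": 1,"fingers": 4.5},
    {"rx": 0,"ry": 0,"rz": 0,"x": 0,"y": 0,"z": 1.5,"fingers": 4.5},
    {"rx": 0,"ry": 0,"rz": 0,"x": 0,"y": 0,"z": 1.5,"fingers": 4.5},
    {"rx": 0,"ry": 0,"rz": 0,"x": 0,"y": 0,"z": 1.5,"fingers": 4.5},
    {"rx": 0,"ry": 0,"rz": 0,"x": 0,"y": 0,"z": 1.4,"fingers": 4.5},
    {"rx": 0,"ry": 0,"rz": 0,"x": 0,"y": 0,"z": 1,"fingers": 4.5},
    {"rx": 0,"ry": 0,"rz": 0,"x": 0,"y": 0,"z": 0.6,"fingers": 4.5},
    {"rx": 0,"ry": 0,"rz": 0,"x": 0,"y": 0,"z": 0.3,"fingers": 4.5},
    {"rx": 0,"ry": 0,"rz": 0,"x": 0,"y": 0,"z": 0,"fingers": 1.5},
    {"rx": 0,"ry": 0,"rz": 0,"x": 0,"y": 0,"z": 0,"fingers": 1.5},
    {"rx": 0,"ry": 0,"rz": 0,"x": 0,"y": 0,"z": 0,"fingers": 1.5},
    {"rx": 0,"ry": 0,"rz": 0,"x": 0,"y": 0,"z": 0,"fingers": 1.5},
  ],
  squeeze=50,
)

```text
t: 7.23
ee_pos: [0.5385, -0.2067, 0.0379]
ee_rot: [180.0, 0.0, 141.2]
contact_force: [-0.5, 0.1, -0.7]
finger_gap: 0.25
finger_force: 48.9
```

Emit:
drive_tool(
  increments=[
    {"rx": 0,"ry": 0,"rz": 0,"x": 0,"y": 0,"z": -0.5,"fingers": 1.5},
    {"rx": 0,"ry": 0,"rz": 0,"x": 0,"y": 0,"z": -1,"fingers": 1.5},
    {"rx": 0,"ry": 0,"rz": 0,"x": 0,"y": 0,"z": -2,"fingers": 1.5},
    {"rx": 0,"ry": 0,"rz": 0,"x": 0,"y": 0,"z": -3,"fingers": 1.5},
    {"rx": 0,"ry": 0,"rz": 0,"x": 0,"y": 0,"z": -3.5,"fingers": 1.5},
    {"rx": 0,"ry": 0,"rz": 0,"x": 0,"y": 0,"z": -3.5,"fingers": 1.5},
    {"rx": 0,"ry": 0,"rz": 0,"x": 0,"y": 0,"z": -3.5,"fingers": 1.5},
    {"rx": 0,"ry": 0,"rz": 0,"x": 0,"y": 0,"z": -3,"fingers": 1.5},
    {"rx": 0,"ry": 0,"rz": 0,"x": 0,"y": 0,"z": -2,"fingers": 1.5},
    {"rx": 0,"ry": 0,"rz": 0,"x": 0,"y": 0,"z": -1,"fingers": 1.5},
    {"rx": 0,"ry": 0,"rz": 0,"x": 0,"y": 0,"z": 0,"fingers": 1.5},
  ],
)

```text
t: 8.15
ee_pos: [0.5392, -0.2072, 0.2703]
ee_rot: [179.8, 0.2, 141.1]
contact_force: [0.2, 0.6, -1.4]
finger_gap: 0.245
finger_force: 49.1
```

Emit:
drive_tool(
  increments=[
    {"rx": 0,"ry": 0,"rz": 0,"x": 0.7,"y": 1.3,"z": 0,"fingers": 1.5},
    {"rx": 0,"ry": 0,"rz": 0,"x": 1.2,"y": 2.2,"z": 0,"fingers": 1.5},
    {"rx": 0,"ry": 0,"rz": 0,"x": 1.9,"y": 3.5,"z": 0,"fingers": 1.5},
    {"rx": 0,"ry": 0,"rz": 0,"x": 1.9,"y": 3.5,"z": 0,"fingers": 1.5},
    {"rx": 0,"ry": 0,"rz": 0,"x": 1.9,"y": 3.5,"z": 0,"fingers": 1.5},
    {"rx": 0,"ry": 0,"rz": 0,"x": 1.9,"y": 3.5,"z": 0,"fingers": 1.5},
    {"rx": 0,"ry": 0,"rz": 0,"x": 1.9,"y": 3.5,"z": 0,"fingers": 1.5},
    {"rx": 0,"ry": 0,"rz": 0,"x": 1.9,"y": 3.5,"z": 0,"fingers": 1.5},
    {"rx": 0,"ry": 0,"rz": 0,"x": 1.9,"y": 3.5,"z": 0,"fingers": 1.5},
    {"rx": 0,"ry": 0,"rz": 0,"x": 1.9,"y": 3.4,"z": 0,"fingers": 1.5},
    {"rx": 0,"ry": 0,"rz": 0,"x": 1.2,"y": 2.1,"z": 0,"fingers": 1.5},
    {"rx": 0,"ry": 0,"rz": 0,"x": 0.5,"y": 1.0,"z": 0,"fingers": 1.5},
  ],
)

```text
t: 9.15
ee_pos: [0.6065, 0.1855, 0.2648]
ee_rot: [-179.9, -0.2, 141.5]
contact_force: [-0.7, 1.1, -1.3]
finger_gap: 0.246
finger_force: 49.1
```

Emit:
drive_tool(
  increments=[
    {"rx": 0,"ry": 0,"rz": 0.12,"x": 0,"y": 0,"z": 0.8,"fingers": 1.5},
    {"rx": 0,"ry": 0,"rz": 0.12,"x": 0,"y": 0,"z": 0.8,"fingers": 1.5},
    {"rx": 0,"ry": 0,"rz": 0.12,"x": 0,"y": 0,"z": 0.8,"fingers": 1.5},
    {"rx": 0,"ry": 0,"rz": 0.12,"x": 0,"y": 0,"z": 0.8,"fingers": 1.5},
    {"rx": 0,"ry": 0,"rz": 0.12,"x": 0,"y": 0,"z": 0.8,"fingers": 1.5},
    {"rx": 0,"ry": 0,"rz": 0.12,"x": 0,"y": 0,"z": 0.8,"fingers": 1.5},
    {"rx": 0,"ry": 0,"rz": 0.12,"x": 0,"y": 0,"z": 0.8,"fingers": 1.5},
    {"rx": 0,"ry": 0,"rz": 0.12,"x": 0,"y": 0,"z": 0.8,"fingers": 1.5},
    {"rx": 0,"ry": 0,"rz": 0.12,"x": 0,"y": 0,"z": 0.8,"fingers": 1.5},
    {"rx": 0,"ry": 0,"rz": 0.12,"x": 0,"y": 0,"z": 0.8,"fingers": 1.5},
    {"rx": 0,"ry": 0,"rz": 0.12,"x": 0,"y": 0,"z": 0.8,"fingers": 1.5},
    {"rx": 0,"ry": 0,"rz": 0.12,"x": 0,"y": 0,"z": 0.8,"fingers": 1.5},
  ],
)

```text
t: 10.15
ee_pos: [0.6072, 0.1781, 0.1697]
ee_rot: [-180.0, 0.1, 58.2]
contact_force: [-0.4, 0.5, -0.6]
finger_gap: 0.249
finger_force: 49.1
```

Emit:
drive_tool(
  increments=[
    {"rx": 0,"ry": 0,"rz": 0.065,"x": 0,"y": 0,"z": 1.5,"fingers": 1.5},
    {"rx": 0,"ry": 0,"rz": 0.065,"x": 0,"y": 0,"z": 1.5,"fingers": 1.5},
    {"rx": 0,"ry": 0,"rz": 0,"x": 0.2,"y": 0,"z": 1.5,"fingers": 1.5},
    {"rx": 0,"ry": 0,"rz": 0,"x": 0,"y": 0,"z": 1,"fingers": 1.5},
    {"rx": 0,"ry": 0,"rz": 0,"x": 0,"y": 0,"z": 0.5,"fingers": 1.5},
    {"rx": 0,"ry": 0,"rz": 0,"x": 0,"y": 0,"z": 0,"fingers": 1.5},
    {"rx": 0,"ry": 0,"rz": 0,"x": 0,"y": 0,"z": 0,"fingers": 1.5},
  ],
)

```text
t: 10.73
ee_pos: [0.6095, 0.1811, 0.1114]
ee_rot: [180.0, 0.0, 51.2]
contact_force: [-0.3, 0.3, -1.0]
finger_gap: 0.25
finger_force: 49.1
```

Run:
```python
from rig import env
from m import *
t=env.camera("top");c=env.camera("side");np.savez("s2.npz",**c)
u,v=proj(c,[.6085,.18,.05]).astype(int);u2,v2=proj(t,[.6085,.18,.05]).astype(int)
a=cv2.resize(c["img"][v-40:v+40,u-40:u+40],(0,0),fx=5,fy=5,interpolation=2)
b=cv2.resize(t["img"][v2-40:v2+40,u2-40:u2+40],(0,0),fx=5,fy=5,interpolation=2)
cv2.imwrite("pics/s2.png",np.hstack([a,b])[:,:,::-1]); print(u,v,u2,v2,env.state()["ee_pos"],env.state()["ee_rot"])
```

```text
284 188 214 191 [0.60994513 0.18139179 0.11214153] [ 1.79961092e+02 -7.14711938e-02  5.12158364e+01]
```

View pics/s2.png

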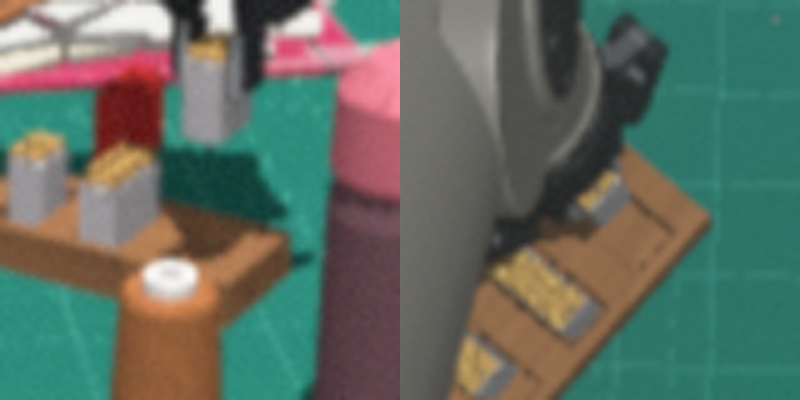

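The left half shows the round stamp held upright (crop 210,100), above the rack and clear of the neighbouring stamps. The right half shows it over the empty pocket, allowing for parallax. Lowering it.

Emit:
drive_tool(
  increments=[
    {"rx": 0,"ry": 0,"rz": 0,"x": -0.1,"y": 0,"z": 1,"fingers": 1.5},
    {"rx": 0,"ry": 0,"rz": 0,"x": -0.1,"y": 0,"z": 1.3,"fingers": 1.5},
    {"rx": 0,"ry": 0,"rz": 0,"x": 0,"y": 0,"z": 1.3,"fingers": 1.5},
    {"rx": 0,"ry": 0,"rz": 0,"x": 0,"y": 0,"z": 1,"fingers": 1.5},
    {"rx": 0,"ry": 0,"rz": 0,"x": 0,"y": 0,"z": 0.6,"fingers": 1.5},
    {"rx": 0,"ry": 0,"rz": 0,"x": 0,"y": 0,"z": 0.5,"fingers": 1.5},
    {"rx": 0,"ry": 0,"rz": 0,"x": 0,"y": 0,"z": 0.4,"fingers": 1.5},
    {"rx": 0,"ry": 0,"rz": 0,"x": 0,"y": 0,"z": 0.3,"fingers": 1.5},
    {"rx": 0,"ry": 0,"rz": 0,"x": 0,"y": 0,"z": 0.2,"fingers": 1.5},
  ],
)

```text
t: 11.58
ee_pos: [0.6082, 0.18, 0.0451]
ee_rot: [180.0, -0.0, 51.2]
contact_force: [-0.0, -0.0, -1.4]
finger_gap: 0.248
finger_force: 49.1
```

Emit:
drive_tool(
  increments=[
    {"rx": 0,"ry": 0,"rz": 0,"x": 0,"y": 0,"z": 0.3,"fingers": 1.5},
    {"rx": 0,"ry": 0,"rz": 0,"x": 0,"y": 0,"z": 0.3,"fingers": 1.5},
    {"rx": 0,"ry": 0,"rz": 0,"x": 0,"y": 0,"z": 0.2,"fingers": 1.5},
    {"rx": 0,"ry": 0,"rz": 0,"x": 0,"y": 0,"z": 0.15,"fingers": 1.5},
    {"rx": 0,"ry": 0,"rz": 0,"x": 0,"y": 0,"z": 0.1,"fingers": 1.5},
    {"rx": 0,"ry": 0,"rz": 0,"x": 0,"y": 0,"z": 0,"fingers": 1.5},
  ],
)

```text
t: 12.08
ee_pos: [0.608, 0.18, 0.0347]
ee_rot: [-180.0, 0.0, 51.2]
contact_force: [-0.7, 0.9, -1.2]
finger_gap: 0.244
finger_force: 49.1
```

Emit:
drive_tool(
  increments=[
    {"rx": 0,"ry": 0,"rz": 0,"x": 0,"y": 0,"z": 0.1,"fingers": 1.5},
    {"rx": 0,"ry": 0,"rz": 0,"x": 0,"y": 0,"z": 0,"fingers": 3.5},
    {"rx": 0,"ry": 0,"rz": 0,"x": 0,"y": 0,"z": 0,"fingers": 3.5},
    {"rx": 0,"ry": 0,"rz": 0,"x": 0,"y": 0,"z": 0,"fingers": 3.5},
    {"rx": 0,"ry": 0,"rz": 0,"x": 0,"y": 0,"z": 0,"fingers": 3.5},
    {"rx": 0,"ry": 0,"rz": 0,"x": 0,"y": 0,"z": -1,"fingers": 3.5},
    {"rx": 0,"ry": 0,"rz": 0,"x": 0,"y": 0,"z": -2,"fingers": 3.5},
    {"rx": 0,"ry": 0,"rz": 0,"x": 0,"y": 0,"z": -2,"fingers": 3.5},
    {"rx": 0,"ry": 0,"rz": 0,"x": 0,"y": 0,"z": -1.5,"fingers": 3.5},
    {"rx": 0,"ry": 0,"rz": 0,"x": 0,"y": 0,"z": -0.5,"fingers": 3.5},
  ],
)

```text
t: 12.92
ee_pos: [0.6097, 0.1801, 0.107]
ee_rot: [179.9, -0.2, 51.2]
contact_force: [0.4, -0.7, 0.9]
finger_gap: 0.406
finger_force: 0.0
```

Emit:
drive_tool(
  increments=[
    {"rx": 0,"ry": 0,"rz": 0,"x": -0.1,"y": -0.5,"z": 0,"fingers": 3.5},
    {"rx": 0,"ry": 0,"rz": 0,"x": 0,"y": -1.1,"z": 0,"fingers": 3.5},
    {"rx": 0,"ry": 0,"rz": 0,"x": 0,"y": -1.5,"z": 0,"fingers": 3.5},
    {"rx": 0,"ry": 0,"rz": 0,"x": 0,"y": -1.2,"z": 0,"fingers": 3.5},
    {"rx": 0,"ry": 0,"rz": 0,"x": 0,"y": -0.6,"z": 0,"fingers": 3.5},
    {"rx": 0,"ry": 0,"rz": 0,"x": 0,"y": -0.28,"z": 0,"fingers": 3.5},
    {"rx": 0,"ry": 0,"rz": 0,"x": 0,"y": 0,"z": 0,"fingers": 3.5},
  ],
)

```text
t: 13.5
ee_pos: [0.5661, 0.2124, 0.1034]
ee_rot: [-180.0, 0.0, 51.3]
contact_force: [-0.4, -0.3, -0.1]
finger_gap: 0.408
finger_force: 0.0
```

Run:
```python
from rig import env
from m import *
c=env.camera("side");P=pts(c)
for n,p in(("round",(.608,.18)),("bars",(.567,.212)),("loz",(.527,.2445))): print(n,rect(P,p,.03,.052,.068))
u,v=proj(c,[.6085,.18,.05]).astype(int)
cv2.imwrite("pics/s3.png",cv2.resize(c["img"][v-50:v+40,u-60:u+50],(0,0),fx=5,fy=5,interpolation=2)[:,:,::-1]);print(env.state()["ee_pos"])
```

```text
round (np.int64(94), 'mean', array([0.6088, 0.1749]), 'mid', array([0.6109, 0.1799]), 'ang', np.float64(40.0), 'ext', array([0.026 , 0.0429]))
bars (np.int64(117), 'mean', array([0.5663, 0.2063]), 'mid', array([0.568 , 0.2107]), 'ang', np.float64(47.3), 'ext', array([0.022 , 0.0559]))
loz (np.int64(73), 'mean', array([0.5269, 0.2392]), 'mid', array([0.5276, 0.2412]), 'ang', np.float64(27.9), 'ext', array([0.0215, 0.0346]))
[0.56683955 0.21175762 0.10359728]
```

View pics/s3.png

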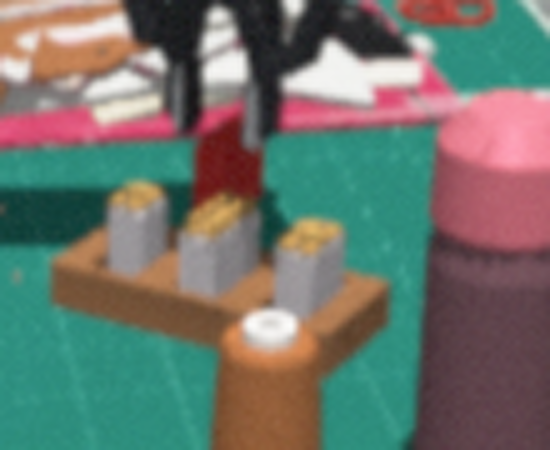

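The round stamp (crop 308,265) stands upright in the formerly empty pocket, bars is in the middle (220,245), and lozenge is untouched (137,230). The gripper is over bars, so down to grip it.

Emit:
drive_tool(
  increments=[
    {"rx": 0,"ry": 0,"rz": 0,"x": 0,"y": 0,"z": 0.7,"fingers": 3.5},
    {"rx": 0,"ry": 0,"rz": 0,"x": 0,"y": 0,"z": 1.3,"fingers": 3.5},
    {"rx": 0,"ry": 0,"rz": 0,"x": 0,"y": 0,"z": 1.5,"fingers": 3.5},
    {"rx": 0,"ry": 0,"rz": 0,"x": 0,"y": 0,"z": 1.5,"fingers": 3.5},
    {"rx": 0,"ry": 0,"rz": 0,"x": 0,"y": 0,"z": 1.1,"fingers": 3.5},
    {"rx": 0,"ry": 0,"rz": 0,"x": 0,"y": 0,"z": 0.6,"fingers": 3.5},
    {"rx": 0,"ry": 0,"rz": 0,"x": 0,"y": 0,"z": 0.25,"fingers": 3.5},
    {"rx": 0,"ry": 0,"rz": 0,"x": 0,"y": 0,"z": 0,"fingers": 1.5},
    {"rx": 0,"ry": 0,"rz": 0,"x": 0,"y": 0,"z": 0,"fingers": 1.5},
    {"rx": 0,"ry": 0,"rz": 0,"x": 0,"y": 0,"z": 0,"fingers": 1.5},
    {"rx": 0,"ry": 0,"rz": 0,"x": 0,"y": 0,"z": 0,"fingers": 1.5},
  ],
  squeeze=50,
)

```text
t: 14.47
ee_pos: [0.5673, 0.2118, 0.0348]
ee_rot: [180.0, -0.0, 51.2]
contact_force: [0.9, 0.8, -2.4]
finger_gap: 0.243
finger_force: 51.9
```

Emit:
drive_tool(
  increments=[
    {"rx": 0,"ry": 0,"rz": 0,"x": 0,"y": 0,"z": -0.5,"fingers": 1.5},
    {"rx": 0,"ry": 0,"rz": 0,"x": 0,"y": 0,"z": -1,"fingers": 1.5},
    {"rx": 0,"ry": 0,"rz": 0,"x": 0,"y": 0,"z": -2,"fingers": 1.5},
    {"rx": 0,"ry": 0,"rz": 0,"x": 0,"y": 0,"z": -3,"fingers": 1.5},
    {"rx": 0,"ry": 0,"rz": 0,"x": 0,"y": 0,"z": -3.5,"fingers": 1.5},
    {"rx": 0,"ry": 0,"rz": 0,"x": 0,"y": 0,"z": -3.5,"fingers": 1.5},
    {"rx": 0,"ry": 0,"rz": 0,"x": 0,"y": 0,"z": -3.5,"fingers": 1.5},
    {"rx": 0,"ry": 0,"rz": 0,"x": 0,"y": 0,"z": -3,"fingers": 1.5},
    {"rx": 0,"ry": 0,"rz": 0,"x": 0,"y": 0,"z": -2,"fingers": 1.5},
    {"rx": 0,"ry": 0,"rz": 0,"x": 0,"y": 0,"z": -1.5,"fingers": 1.5},
    {"rx": 0,"ry": 0,"rz": 0,"x": 0,"y": 0,"z": 0,"fingers": 1.5},
  ],
)

```text
t: 15.38
ee_pos: [0.5689, 0.2117, 0.2739]
ee_rot: [179.9, -0.4, 51.2]
contact_force: [0.2, 0.5, -1.8]
finger_gap: 0.247
finger_force: 52.1
```

Emit:
drive_tool(
  increments=[
    {"rx": 0,"ry": 0,"rz": 0,"x": -1.2,"y": 0.85,"z": 0,"fingers": 1.5},
    {"rx": 0,"ry": 0,"rz": 0,"x": -2.3,"y": 1.6,"z": 0,"fingers": 1.5},
    {"rx": 0,"ry": 0,"rz": 0,"x": -3.3,"y": 2.35,"z": 0,"fingers": 1.5},
    {"rx": 0,"ry": 0,"rz": 0,"x": -3.3,"y": 2.35,"z": 0,"fingers": 1.5},
    {"rx": 0,"ry": 0,"rz": 0,"x": -3.3,"y": 2.35,"z": 0,"fingers": 1.5},
    {"rx": 0,"ry": 0,"rz": 0,"x": -3.3,"y": 2.35,"z": 0,"fingers": 1.5},
    {"rx": 0,"ry": 0,"rz": 0,"x": -3.3,"y": 2.35,"z": 0,"fingers": 1.5},
    {"rx": 0,"ry": 0,"rz": 0,"x": -3.3,"y": 2.35,"z": 0,"fingers": 1.5},
    {"rx": 0,"ry": 0,"rz": 0,"x": -3.3,"y": 2.35,"z": 0,"fingers": 1.5},
    {"rx": 0,"ry": 0,"rz": 0,"x": -3.3,"y": 2.35,"z": 0,"fingers": 1.5},
    {"rx": 0,"ry": 0,"rz": 0,"x": -2.6,"y": 1.8,"z": 0,"fingers": 1.5},
    {"rx": 0,"ry": 0,"rz": 0,"x": -1.8,"y": 1.2,"z": 0,"fingers": 1.5},
  ],
)

```text
t: 16.38
ee_pos: [0.5383, -0.2125, 0.2683]
ee_rot: [-179.9, 0.1, 50.9]
contact_force: [0.3, 0.8, -2.0]
finger_gap: 0.248
finger_force: 52.1
```

Emit:
drive_tool(
  increments=[
    {"rx": 0,"ry": 0,"rz": -0.12,"x": 0,"y": 0,"z": 0.8,"fingers": 1.5},
    {"rx": 0,"ry": 0,"rz": -0.12,"x": 0,"y": 0,"z": 0.8,"fingers": 1.5},
    {"rx": 0,"ry": 0,"rz": -0.12,"x": 0,"y": 0,"z": 0.8,"fingers": 1.5},
    {"rx": 0,"ry": 0,"rz": -0.12,"x": 0,"y": 0,"z": 0.8,"fingers": 1.5},
    {"rx": 0,"ry": 0,"rz": -0.12,"x": 0,"y": 0,"z": 0.8,"fingers": 1.5},
    {"rx": 0,"ry": 0,"rz": -0.12,"x": 0,"y": 0,"z": 0.8,"fingers": 1.5},
    {"rx": 0,"ry": 0,"rz": -0.12,"x": 0,"y": 0,"z": 0.8,"fingers": 1.5},
    {"rx": 0,"ry": 0,"rz": -0.12,"x": 0,"y": 0,"z": 0.8,"fingers": 1.5},
    {"rx": 0,"ry": 0,"rz": -0.12,"x": 0,"y": 0,"z": 0.8,"fingers": 1.5},
    {"rx": 0,"ry": 0,"rz": -0.12,"x": 0,"y": 0,"z": 0.8,"fingers": 1.5},
    {"rx": 0,"ry": 0,"rz": -0.12,"x": 0,"y": 0,"z": 0.8,"fingers": 1.5},
    {"rx": 0,"ry": 0,"rz": -0.12,"x": 0,"y": 0,"z": 0.8,"fingers": 1.5},
  ],
)

```text
t: 17.38
ee_pos: [0.5392, -0.2082, 0.1716]
ee_rot: [-179.9, -0.1, 134.0]
contact_force: [0.7, -0.2, -1.9]
finger_gap: 0.248
finger_force: 52.1
```

Emit:
drive_tool(
  increments=[
    {"rx": 0,"ry": 0,"rz": -0.06,"x": 0,"y": 0,"z": 1.5,"fingers": 1.5},
    {"rx": 0,"ry": 0,"rz": -0.06,"x": 0,"y": 0,"z": 1.5,"fingers": 1.5},
    {"rx": 0,"ry": 0,"rz": 0,"x": 0,"y": 0,"z": 1.5,"fingers": 1.5},
    {"rx": 0,"ry": 0,"rz": 0,"x": 0,"y": 0,"z": 1,"fingers": 1.5},
    {"rx": 0,"ry": 0,"rz": 0,"x": 0,"y": 0,"z": 0.5,"fingers": 1.5},
    {"rx": 0,"ry": 0,"rz": 0,"x": 0,"y": 0,"z": 0,"fingers": 1.5},
    {"rx": 0,"ry": 0,"rz": 0,"x": 0,"y": 0,"z": 0,"fingers": 1.5},
    {"rx": 0,"ry": 0,"rz": 0,"x": 0,"y": 0,"z": 0,"fingers": 1.5},
  ],
)

```text
t: 18.05
ee_pos: [0.5415, -0.2079, 0.1139]
ee_rot: [180.0, 0.1, 140.6]
contact_force: [-0.1, 0.7, -0.3]
finger_gap: 0.241
finger_force: 52.1
```

Emit:
drive_tool(
  increments=[
    {"rx": 0,"ry": 0,"rz": 0,"x": 0,"y": 0.05,"z": 0.8,"fingers": 1.5},
    {"rx": 0,"ry": 0,"rz": 0,"x": 0,"y": 0,"z": 1.2,"fingers": 1.5},
    {"rx": 0,"ry": 0,"rz": 0,"x": 0,"y": 0,"z": 1.2,"fingers": 1.5},
    {"rx": 0,"ry": 0,"rz": 0,"x": 0,"y": 0,"z": 1.1,"fingers": 1.5},
    {"rx": 0,"ry": 0,"rz": 0,"x": 0,"y": 0,"z": 0.7,"fingers": 1.5},
    {"rx": 0,"ry": 0,"rz": 0,"x": 0,"y": 0,"z": 0.5,"fingers": 1.5},
    {"rx": 0,"ry": 0,"rz": 0,"x": 0,"y": 0,"z": 0.3,"fingers": 1.5},
    {"rx": 0,"ry": 0,"rz": 0,"x": 0,"y": 0,"z": 0.3,"fingers": 1.5},
    {"rx": 0,"ry": 0,"rz": 0,"x": 0,"y": 0,"z": 0.2,"fingers": 1.5},
    {"rx": 0,"ry": 0,"rz": 0,"x": 0,"y": 0,"z": 0.1,"fingers": 1.5},
  ],
)

```text
t: 18.88
ee_pos: [0.5416, -0.2073, 0.0493]
ee_rot: [180.0, 0.0, 140.6]
contact_force: [-0.6, 0.6, -1.5]
finger_gap: 0.245
finger_force: 52.1
```

No contact between the jaws; going on down.

Emit:
drive_tool(
  increments=[
    {"rx": 0,"ry": 0,"rz": 0,"x": 0,"y": 0,"z": 0.3,"fingers": 1.5},
    {"rx": 0,"ry": 0,"rz": 0,"x": 0,"y": 0,"z": 0.3,"fingers": 1.5},
    {"rx": 0,"ry": 0,"rz": 0,"x": 0,"y": 0,"z": 0.2,"fingers": 1.5},
    {"rx": 0,"ry": 0,"rz": 0,"x": 0,"y": 0,"z": 0.15,"fingers": 1.5},
    {"rx": 0,"ry": 0,"rz": 0,"x": 0,"y": 0,"z": 0.1,"fingers": 1.5},
    {"rx": 0,"ry": 0,"rz": 0,"x": 0,"y": 0,"z": 0,"fingers": 1.5},
    {"rx": 0,"ry": 0,"rz": 0,"x": 0,"y": 0,"z": 0,"fingers": 1.5},
  ],
)

```text
t: 19.47
ee_pos: [0.5415, -0.2073, 0.0388]
ee_rot: [-180.0, -0.0, 140.6]
contact_force: [0.3, 0.2, -1.9]
finger_gap: 0.247
finger_force: 52.1
```

Emit:
drive_tool(
  increments=[
    {"rx": 0,"ry": 0,"rz": 0,"x": 0,"y": 0,"z": 0.08,"fingers": 1.5},
    {"rx": 0,"ry": 0,"rz": 0,"x": 0,"y": 0,"z": 0,"fingers": 4.5},
    {"rx": 0,"ry": 0,"rz": 0,"x": 0,"y": 0,"z": 0,"fingers": 4.5},
    {"rx": 0,"ry": 0,"rz": 0,"x": 0,"y": 0,"z": 0,"fingers": 4.5},
    {"rx": 0,"ry": 0,"rz": 0,"x": 0,"y": 0,"z": -1,"fingers": 4.5},
    {"rx": 0,"ry": 0,"rz": 0,"x": 0,"y": 0,"z": -2,"fingers": 4.5},
    {"rx": 0,"ry": 0,"rz": 0,"x": 0,"y": 0,"z": -2.5,"fingers": 4.5},
    {"rx": 0,"ry": 0,"rz": 0,"x": 0,"y": 0,"z": -2,"fingers": 4.5},
    {"rx": 0,"ry": 0,"rz": 0,"x": 0,"y": 0,"z": -0.5,"fingers": 4.5},
  ],
)

```text
t: 20.22
ee_pos: [0.5435, -0.2082, 0.122]
ee_rot: [179.9, 0.3, 140.6]
contact_force: [1.2, -0.9, 0.6]
finger_gap: 0.529
finger_force: 0.0
```

Emit:
drive_tool(
  increments=[
    {"rx": 0,"ry": 0,"rz": 0,"x": 0.04,"y": 1,"z": 0,"fingers": 4.5},
    {"rx": 0,"ry": 0,"rz": 0,"x": 0,"y": 2,"z": 0,"fingers": 4.5},
    {"rx": 0,"ry": 0,"rz": 0,"x": 0,"y": 2.5,"z": 0,"fingers": 4.5},
    {"rx": 0,"ry": 0,"rz": 0,"x": 0,"y": 2,"z": 0,"fingers": 4.5},
    {"rx": 0,"ry": 0,"rz": 0,"x": 0,"y": 1,"z": 0,"fingers": 4.5},
    {"rx": 0,"ry": 0,"rz": 0,"x": 0,"y": 0.37,"z": 0,"fingers": 4.5},
    {"rx": 0,"ry": 0,"rz": 0,"x": 0,"y": 0,"z": 0,"fingers": 4.5},
  ],
)

```text
t: 20.8
ee_pos: [0.5974, -0.1375, 0.1172]
ee_rot: [-180.0, -0.1, 140.7]
contact_force: [-0.7, -0.3, -0.4]
finger_gap: 0.528
finger_force: 0.0
```

Run:
```python
from rig import env
from m import *
c=env.camera("side");P=pts(c)
print("bars",rect(P,(.5415,-.207),.036,.058,.072))
print(env.state()["ee_pos"])
cv2.imwrite("pics/s4.png",cv2.resize(c["img"][180:320,220:380,::-1],(0,0),fx=4,fy=4))
```

```text
bars (np.int64(298), 'mean', array([ 0.5408, -0.211 ]), 'mid', array([ 0.5404, -0.2087]), 'ang', np.float64(142.7), 'ext', array([0.0235, 0.0518]))
[ 0.59674297 -0.13888916  0.11738504]
```

View pics/s4.png

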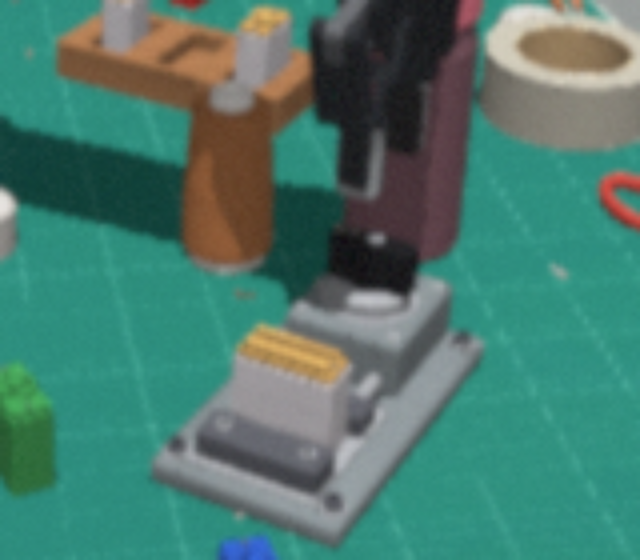

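Bars stands upright and centred between the jaws (crop 290,385), with its measured midpoint within 1 mm of the seat. Round is in the rack (265,50). Now the knob.

Emit:
drive_tool(
  increments=[
    {"rx": 0,"ry": 0,"rz": 0,"x": 0,"y": 0,"z": 0.7,"fingers": 4.5},
    {"rx": 0,"ry": 0,"rz": 0,"x": 0,"y": 0,"z": 1.2,"fingers": 4.5},
    {"rx": 0,"ry": 0,"rz": 0,"x": 0,"y": 0,"z": 1.5,"fingers": 4.5},
    {"rx": 0,"ry": 0,"rz": 0,"x": 0,"y": 0,"z": 1.0,"fingers": 4.5},
    {"rx": 0,"ry": 0,"rz": 0,"x": 0,"y": 0,"z": 0.5,"fingers": 4.5},
    {"rx": 0,"ry": 0,"rz": 0,"x": 0,"y": 0,"z": 0.25,"fingers": 4.5},
    {"rx": 0,"ry": 0,"rz": 0,"x": 0,"y": 0,"z": 0,"fingers": 4.5},
    {"rx": 0,"ry": 0,"rz": 0,"x": 0,"y": 0,"z": 0,"fingers": 1.0},
    {"rx": 0,"ry": 0,"rz": 0,"x": 0,"y": 0,"z": 0,"fingers": 1.0},
    {"rx": 0,"ry": 0,"rz": 0,"x": 0,"y": 0,"z": 0,"fingers": 1.0},
    {"rx": 0,"ry": 0,"rz": 0,"x": 0,"y": 0,"z": 0,"fingers": 1.0},
  ],
  squeeze=60,
)

```text
t: 21.77
ee_pos: [0.5978, -0.1388, 0.0674]
ee_rot: [180.0, 0.1, 140.6]
contact_force: [-2.2, -1.2, 4.1]
finger_gap: 0.147
finger_force: 59.5
```

Emit:
drive_tool(
  increments=[
    {"rx": 0,"ry": 0,"rz": 0.1,"x": 0,"y": 0,"z": 0,"fingers": 1.0},
    {"rx": 0,"ry": 0,"rz": 0.1,"x": 0,"y": 0,"z": 0,"fingers": 1.0},
    {"rx": 0,"ry": 0,"rz": 0.1,"x": 0,"y": 0,"z": 0,"fingers": 1.0},
    {"rx": 0,"ry": 0,"rz": 0.1,"x": 0,"y": 0,"z": 0,"fingers": 1.0},
    {"rx": 0,"ry": 0,"rz": 0.1,"x": 0,"y": 0,"z": 0,"fingers": 1.0},
    {"rx": 0,"ry": 0,"rz": 0.1,"x": 0,"y": 0,"z": 0,"fingers": 1.0},
    {"rx": 0,"ry": 0,"rz": 0.1,"x": 0,"y": 0,"z": 0,"fingers": 1.0},
    {"rx": 0,"ry": 0,"rz": 0.1,"x": 0,"y": 0,"z": 0,"fingers": 1.0},
  ],
)

```text
t: 22.43
ee_pos: [0.5975, -0.1391, 0.0674]
ee_rot: [180.0, 0.0, 94.5]
contact_force: [-2.0, -1.1, 4.8]
finger_gap: 0.147
finger_force: 59.6
```

Emit:
drive_tool(
  increments=[
    {"rx": 0,"ry": 0,"rz": 0.1,"x": 0,"y": 0,"z": 0,"fingers": 1.0},
    {"rx": 0,"ry": 0,"rz": 0.1,"x": 0,"y": 0,"z": 0,"fingers": 1.0},
    {"rx": 0,"ry": 0,"rz": 0.1,"x": 0,"y": 0,"z": 0,"fingers": 1.0},
    {"rx": 0,"ry": 0,"rz": 0.1,"x": 0,"y": 0,"z": 0,"fingers": 1.0},
    {"rx": 0,"ry": 0,"rz": 0.1,"x": 0,"y": 0,"z": 0,"fingers": 1.0},
    {"rx": 0,"ry": 0,"rz": 0.1,"x": 0,"y": 0,"z": 0,"fingers": 1.0},
    {"rx": 0,"ry": 0,"rz": 0.02,"x": 0,"y": 0,"z": 0,"fingers": 1.0},
    {"rx": 0,"ry": 0,"rz": 0,"x": 0,"y": 0,"z": 0,"fingers": 1.0},
    {"rx": 0,"ry": 0,"rz": 0,"x": 0,"y": 0,"z": 0,"fingers": 1.0},
  ],
)

```text
t: 23.18
ee_pos: [0.5972, -0.139, 0.0674]
ee_rot: [180.0, 0.0, 59.3]
contact_force: [-3.1, -1.8, 7.2]
finger_gap: 0.148
finger_force: 60.2
```

Emit:
drive_tool(
  increments=[
    {"rx": 0,"ry": 0,"rz": 0,"x": 0,"y": 0,"z": 0,"fingers": 4.5},
    {"rx": 0,"ry": 0,"rz": 0,"x": 0,"y": 0,"z": 0,"fingers": 4.5},
    {"rx": 0,"ry": 0,"rz": 0,"x": 0,"y": 0,"z": 0,"fingers": 4.5},
    {"rx": 0,"ry": 0,"rz": 0,"x": 0,"y": 0,"z": 0,"fingers": 4.5},
    {"rx": 0,"ry": 0,"rz": 0,"x": 0,"y": 0,"z": -1,"fingers": 4.5},
    {"rx": 0,"ry": 0,"rz": 0,"x": 0,"y": 0,"z": -2,"fingers": 4.5},
    {"rx": 0,"ry": 0,"rz": 0,"x": 0,"y": 0,"z": -3,"fingers": 4.5},
    {"rx": 0,"ry": 0,"rz": 0,"x": 0,"y": 0,"z": -3,"fingers": 4.5},
    {"rx": 0,"ry": 0,"rz": 0,"x": 0,"y": 0,"z": -2,"fingers": 4.5},
    {"rx": 0,"ry": 0,"rz": 0,"x": 0,"y": 0,"z": -1,"fingers": 4.5},
    {"rx": 0,"ry": 0,"rz": 0,"x": 0,"y": 0,"z": 0,"fingers": 4.5},
    {"rx": 0,"ry": 0,"rz": 0,"x": 0,"y": 0,"z": 0,"fingers": 4.5},
  ],
)

```text
t: 24.18
ee_pos: [0.5974, -0.1381, 0.1863]
ee_rot: [-180.0, -0.0, 59.2]
contact_force: [0.1, -0.6, -0.8]
finger_gap: 0.527
finger_force: 0.0
```

Run:
```python
from rig import env
from m import *
c=env.camera("side");P=pts(c)
print("bars",rect(P,(.540,-.209),.036,.058,.072));print("bar",rect(P,(.598,-.139),.03,.077,.085))
a=c["img"][180:320,220:380,::-1];b=c["img"][150:290,220:380,::-1]
cv2.imwrite("pics/s5.png",cv2.resize(c["img"][160:320,200:380,::-1],(0,0),fx=3.7,fy=3.7))
```

```text
bars (np.int64(296), 'mean', array([ 0.5395, -0.213 ]), 'mid', array([ 0.5402, -0.2099]), 'ang', np.float64(141.7), 'ext', array([0.0244, 0.0515]))
bar (np.int64(108), 'mean', array([ 0.5966, -0.1433]), 'mid', array([ 0.5971, -0.1403]), 'ang', np.float64(60.4), 'ext', array([0.0201, 0.0467]))
```

View pics/s5.png

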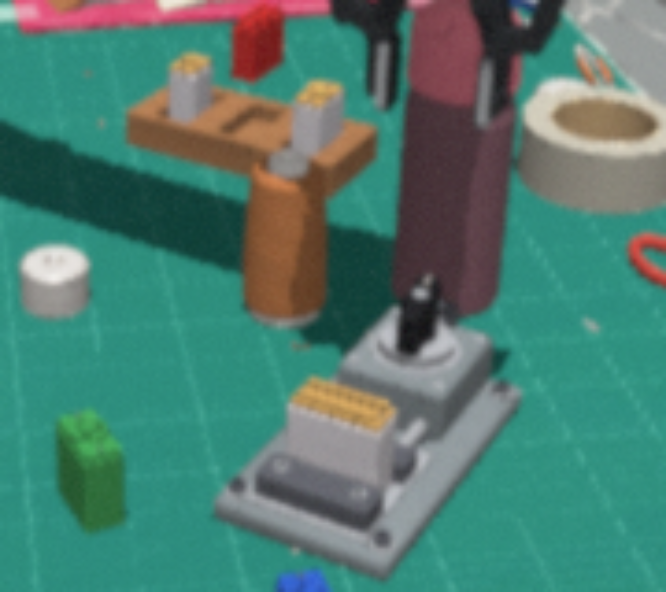

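The knob bar is back at 60.4° (60.6° when locked at the start). Bars is clamped upright (crop 340,430), round stands in its pocket (318,115), and the bystanders are undisturbed. Handing in.

```bash
python3 -c "
from rig import env
print(env.hand_in())"
```

```text
the job is handed in; nothing more can be done
None
```

The job is handed in, with no verdict returned: by the last camera look the two-bar stamp is locked upright in the holder, the round stamp stands in the formerly empty pocket, and the third stamp, flask, cone and weight look untouched, at about 24 s of the 72 s allowed.

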